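Shut the guard and key in the start sequence of the embossing machine

TASK

Start the embossing machine: first push its guard fully shut, then press the yellow, the blue and the green key in that order, one at a time, holding each fully down for about half a second and letting it come right up before the next. Press gently (never more than 25 N on a key: each stands at its own height), leave the red key alone, and do not disturb the other things on the bench.

Things in the scene. Friction and masses are not known exactly. Their poses are not given: they have to be found in the camera images.
- machine: bench embossing machine, fixed to the bench: grey base 300 (x) x 460 (y) mm, key desk sloping down toward its -x side, green bed 100 mm high on its +x side, a tray 30 mm high, 100 mm wide at its -y end. Origin: centre of its underside; z up, x away from the robot at yaw 0. Of its tilt only yaw varies; it stands level.
- guard (a joint): slide of the guard, m: it runs along the machine's +y. 0 = fully open, 0.160 = fully shut against its end stop (starts somewhere between 0 and 0.06). Stiff: about 3 N of friction, stays where it is left.
- guard_handle (a point): centre of the guard's black handle, an upright round post 26 mm in diameter and 44 mm tall standing on the middle of the guard's flat top (this point is 22 mm above that top, which is 160 mm long along y and 130 mm along x). The guard is a clear yellow-edged hood on the bed; push the post sideways toward the machine's +y to shut it.
- station_yellow: yellow key's collar, 68 mm disc on the sloping desk. Origin: centre of its underside, on the key's axis; z vertical, yaw = machine's. Axis leans 30 degrees from vertical to body -x (direction -0.5, 0, 0.866). The mushroom cap, 52 mm wide, 12 mm thick, has its top 36 to 54 mm from the origin along the axis, different each time: feel for it. Keys 100 mm apart, order varies.
- key_yellow (a joint): how far the yellow key is pressed along its axis, m: 0 = up, 0.015 = at its stop; springs back up by itself. The spring takes about 2 N to start, 7 to 9 N at the stop; pushed beyond about 10 N the whole key sinks a little on a stiff rubber buffer, 5 N per mm.
- station_blue: blue key's collar, 68 mm disc on the sloping desk. Origin: centre of its underside, on the key's axis; z vertical, yaw = machine's. Axis leans 30 degrees from vertical to body -x (direction -0.5, 0, 0.866). The mushroom cap, 52 mm wide, 12 mm thick, has its top 36 to 54 mm from the origin along the axis, different each time: feel for it. Keys 100 mm apart, order varies.
- key_blue (a joint): how far the blue key is pressed along its axis, m: 0 = up, 0.015 = at its stop; springs back up by itself. The spring takes about 2 N to start, 7 to 9 N at the stop; pushed beyond about 10 N the whole key sinks a little on a stiff rubber buffer, 5 N per mm.
- station_green: green key's collar, 68 mm disc on the sloping desk. Origin: centre of its underside, on the key's axis; z vertical, yaw = machine's. Axis leans 30 degrees from vertical to body -x (direction -0.5, 0, 0.866). The mushroom cap, 52 mm wide, 12 mm thick, has its top 36 to 54 mm from the origin along the axis, different each time: feel for it. Keys 100 mm apart, order varies.
- key_green (a joint): how far the green key is pressed along its axis, m: 0 = up, 0.015 = at its stop; springs back up by itself. The spring takes about 2 N to start, 7 to 9 N at the stop; pushed beyond about 10 N the whole key sinks a little on a stiff rubber buffer, 5 N per mm.
- station_red: red key's collar, 68 mm disc on the sloping desk. Origin: centre of its underside, on the key's axis; z vertical, yaw = machine's. Axis leans 30 degrees from vertical to body -x (direction -0.5, 0, 0.866). The mushroom cap, 52 mm wide, 12 mm thick, has its top 36 to 54 mm from the origin along the axis, different each time: feel for it. Keys 100 mm apart, order varies.
- key_red (a joint): how far the red key is pressed along its axis, m: 0 = up, 0.015 = at its stop; springs back up by itself. The spring takes about 2 N to start, 7 to 9 N at the stop; pushed beyond about 10 N the whole key sinks a little on a stiff rubber buffer, 5 N per mm. This is the stop key: not to be pressed.
- mug: white mug, 80 mm across, 90 mm tall; origin at the centre of its underside
- dish: shallow steel dish, about 110 mm across, 30 mm tall; origin at the centre of its underside
- jar: amber jar with a white cap, 52 mm across, 85 mm tall; origin at the centre of its underside
- hammer: hammer lying on the bench, about 250 mm long, under 40 mm tall, handle toward its -x
- wrench: wrench lying flat, about 180 mm long along its x
- blank: sheet-metal blank 120 x 80 x 6 mm lying flat on the side tray; origin at the centre of its underside
- die: brass cylinder 60 mm across, 45 mm tall, standing on the side tray; origin at the centre of its underside

How it is judged:
By the outcome, as a careful person would: the job done as asked, in the order asked, and still so for the second after the job is handed in, with the robot touching nothing.
It also fails if it takes over 58 s, if anything falls off the work surface, if the arm or the gripper's body presses on something with over 40 N, if the wrist force passes 120 N, or if a joint passes its speed limit or range.

ROBOT

A 6-joint arm with a two-finger parallel gripper is mounted at the origin on the work surface. World frame = base frame: x ahead of the robot, y to its left, z up, the work surface at z = 0. Lengths are in mm, angles in rad, forces in N, time in s.
With the tool pointing down it reaches from about 350 to 775 mm from the base axis. Payload 7.3 kg.
Tool frame: the origin (TCP) lies midway between the tips of the shut fingers; the grasp point (between the pads) lies 19 mm behind it (bot.tcp_to_grasp is the distance from the TCP to the grasp point, in mm); z points along the fingers, y is the line along which they close (so a half turn about z gives the same grasp; the last joint's range is limited). The gripper opens to 92 mm and grips with 3 to 60 N. Pads are 19 mm wide; open, the fingers measure 130 mm over their backs; the gripper's body (75 mm by 190 mm) begins 47 mm behind the grasp point.
Start: joints at [1.195, 0.342, 1.524, -0, 1.275, -0.146], TCP at [119.57, 511.225, 196.341] pointing down, gripper open.
Joint ranges: [-2.53, 2.53], [-0.77, 2.02], [0.04, 2.7], [-1, 4.14], [0.28, 2.66], [-3.11, 3.11]. Speed limits (rad/s): [2.57, 2.57, 3.14, 3.14, 3.14, 3.14].

INTERFACE

Orientations are given as [roll, pitch, yaw] about the fixed x, y, z axes, in that order (R = Rz(yaw) Ry(pitch) Rx(roll)).
In Python, from plant import bot, viewer gives the robot as it stands. The module is installed in compiled form; this text tells all that it offers.
- The arm moves only by the shell command python3 -m handwheel 'ROWS'. ROWS is text: rows parted by semicolons, each of 7 numbers parted by spaces: the shift along the tool's x, y, z scaled (see below), then the turn, a rotation vector about the tool's x, y, z scaled (see below), then the opening, from -1 (shut) to 1 (fully open), so that 0 is half open. In form: tx ty tz rx ry rz gripper; .... A call has 1 to 8 rows; each row is the pose to reach, as a shift and turn from the pose commanded when the call began, along the tool's axes at that moment, turning the shorter way round; what a row does not reach only later rows make up. The controller multiplies each number of a shift by 10 cm and each number of a turn by pi rad. A row lasts 1/12 s, in which the tool goes at most 41.7 mm and 7.16 degrees, less where a joint would pass 70% of its speed; a pose out of reach is approached as far as the arm can. A call with a number of a shift or a turn outside -1 to 1 is refused whole. A call with a gripper value outside its range is refused whole. The fingers move at their own pace and stop on an object; the grip force is fixed at half the most. Time passes only in rows, so rows that repeat a pose let the fingers close. It gives the time, the measured TCP pose, the force, the opening and the grip force at its end, in the units of the state.
- bot.get_obs(): the state, without advancing time (a new reading comes with each control period).
- viewer.capture(name): name is "scene" or "top" or "wrist"; returns a dict with "frame" (420x560x3 uint8, red, green, blue), "fov_y" (degrees; the focal length in pixels is half the picture's height over the tangent of half this angle, whatever the lens; pixels are square), "cx", "cy" (the principal point, pixels), "T" (4x4, takes a point from camera to world coordinates). Camera axes: x right, y down, z forward; pixel columns grow to the right and rows downward; lengths in mm; the calibration is good to about 2 mm. A picture is of the moment at which its call begins. There is no depth.
- bot.close_job(): hands the job in; it is judged then, once.
Trained networks look in a picture, given as the dict that the camera call returned (one of the last four; its "shot" number tells which), for a name from the list of things; names that differ only in an ending like _2 or _b are one class to them, and where a whole thing is asked for, a point or a joint stands for the part that bears it (a point fixed in the world has none). Each returns a list of dicts, best first, with "score" (0 to 1); they miss things now and then, are a little off and sometimes report something else, mostly with a low value. They report only what shows in the picture. A call takes as long as a camera call.
- viewer.recognise(target, picture): "centre" ([column, row] in pixels, amid what is visible of it).
- viewer.cut_out(target, picture): "pixels" (420x560 bool, what is visible of it) and "centre" ([column, row] in pixels, amid what is visible of it).
The state is a dict: "time": time; "joint_positions": joint angles; "dq": joint speeds; "tau": joint torques, N m; "tool_pos": TCP position; "tcp_rot": TCP orientation; "contact_force": force on the tool from outside, world axes, zero at the start; "moment": the same for the moment, N m; "grip_width": finger opening in mm; "finger_force": force on a finger pad.
Only numpy, scipy, OpenCV 4.12 (cv2) and the standard library are available. Lean on these libraries where they do the work, as an engineer would, in place of code of your own. Each camera call takes 0.05 s, during which the arm holds its last target. There are 200 camera calls.

## Working session

There is one attempt and no reset: what is moved stays moved. The work goes in short steps, Python scripts to look and compute and a shell command to move; the robot and the scene stay as the last step left them, time stands still between calls to the robot, and variables do not carry over. Pictures are saved under pics/ and viewed, at most 10 in all, crops included, and the job is handed in when it is done.

```bash
mkdir -p pics; cat > h.py <<'E'
import numpy as np, cv2
from plant import bot, viewer
from scipy.spatial.transform import Rotation as R
def f(p): return p['frame'].shape[0]/2/np.tan(np.radians(p['fov_y'])/2)
def ray(p,uv):
    T=np.array(p['T']); d=np.array([(uv[0]-p['cx'])/f(p),(uv[1]-p['cy'])/f(p),1.])
    return T[:3,3],T[:3,:3]@d
def onz(p,uv,z):
    o,d=ray(p,uv); return o+d*(z-o[2])/d[2]
def proj(p,X):
    T=np.array(p['T']); c=T[:3,:3].T@(np.array(X)-T[:3,3]); return np.array([p['cx']+f(p)*c[0]/c[2],p['cy']+f(p)*c[1]/c[2]])
def tri(a,ua,b,ub):
    A=[];B=[]
    for p,u in((a,ua),(b,ub)):
        o,d=ray(p,u); d/=np.linalg.norm(d); M=np.eye(3)-np.outer(d,d); A.append(M);B.append(M@o)
    return np.linalg.lstsq(np.vstack(A),np.hstack(B),rcond=None)[0]
E
python3 - <<'E'
from h import *
s=viewer.capture('scene');t=viewer.capture('top')
cv2.imwrite('pics/s.png',s['frame'][...,::-1]);cv2.imwrite('pics/t.png',t['frame'][...,::-1])
for n in ['machine','guard_handle','guard','station_yellow','station_blue','station_green','station_red','key_yellow','mug','jar','die','dish','hammer']:
    u=[ [(np.round(q['centre']).tolist(),round(q['score'],2)) for q in viewer.recognise(n,p)[:2]] for p in (s,t)]
    print(n,u, np.round(tri(s,u[0][0][0],t,u[1][0][0])) if u[0] and u[1] else '')
o=bot.get_obs();print(o)
E
```

```text
machine [[([311.0, 251.0], 0.87)], [([287.0, 178.0], 0.61)]] [623. -14.  10.]
guard_handle [[([318.0, 250.0], 0.89), ([278.0, 229.0], 0.4)], [([309.0, 149.0], 0.76)]] [693. -78. 136.]
guard [[([317.0, 250.0], 0.8)], [([306.0, 144.0], 0.76)]] [700. -76. 144.]
station_yellow [[([261.0, 247.0], 0.57)], [([339.0, 194.0], 0.75), ([307.0, 148.0], 0.22)]] [ 545. -180.  106.]
station_blue [[([279.0, 223.0], 0.71), ([242.0, 285.0], 0.33)], [([276.0, 207.0], 0.92)]] [495.  -5.  59.]
station_green [[([313.0, 196.0], 0.55), ([278.0, 228.0], 0.43)], [([246.0, 213.0], 0.71)]] [495. 118. 107.]
station_red [[([396.0, 172.0], 0.66), ([280.0, 229.0], 0.54)], [([307.0, 200.0], 0.79)]] [640.  34. 400.]
key_yellow [[([314.0, 248.0], 0.68), ([262.0, 242.0], 0.63)], [([341.0, 199.0], 0.51)]] [ 602. -120.  108.]
mug [[([362.0, 161.0], 0.76)], [([138.0, 228.0], 0.63)]] [456. 472.  47.]
jar [[([398.0, 172.0], 0.79), ([183.0, 252.0], 0.7)], [([126.0, 192.0], 0.62)]] [588. 533.  30.]
die [[([240.0, 282.0], 0.76)], [([376.0, 186.0], 0.78), ([304.0, 145.0], 0.45)]] [ 579. -305.   61.]
dish [[([322.0, 162.0], 0.58)], [([173.0, 275.0], 0.94)]] [308. 374.   2.]
hammer [[([182.0, 252.0], 0.58)], [([393.0, 270.0], 0.59)]] [ 309. -357.   10.]
{'time': 1.4, 'joint_positions': array([ 1.19497060e+00,  3.41984967e-01,  1.52407480e+00, -3.76875612e-07,
        1.27536641e+00, -1.46027319e-01]), 'dq': array([ 0.00094715, -0.00017951, -0.00052934, -0.00042293, -0.00112163,
        0.00266764]), 'tau': array([-4.53730208e-04, -4.31128514e+01, -2.44475609e+01,  7.17655616e-02,
        4.83633508e-02,  2.11869562e-06]), 'tool_pos': array([119.59472156, 511.24422571, 196.35713109]), 'tcp_rot': array([3.14142800e+00, 2.45806872e-05, 2.91179435e+00]), 'contact_force': array([0.58306987, 0.56199063, 0.26750793]), 'moment': array([-0.00178482, -0.01420215,  0.00765438]), 'finger_force': 0.0, 'grip_width': 92.0203178364609}
```

View pics/s.png

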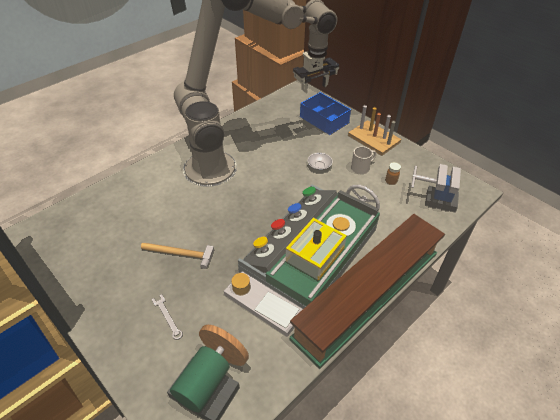

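View pics/t.png

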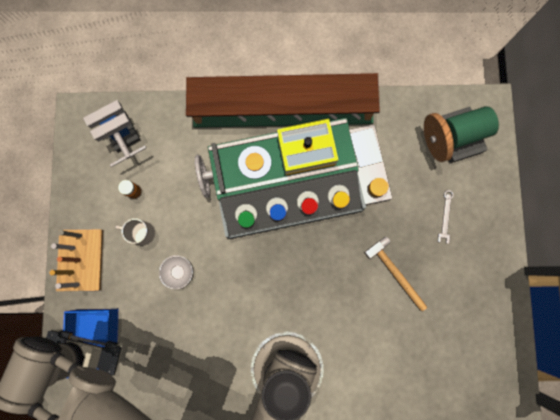

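The pictures show the keys, from the machine's +y end: green (top 246,218), blue (277,211), red (309,205), yellow (340,199). The handle is at top (308,143). I'm moving over the machine for a closer look with the wrist camera.

```bash
python3 -m handwheel '-0.97 -0.82 -0.31 0 0 0 1;-0.97 -0.82 -0.31 0 0 0 0;-0.97 -0.82 -0.31 0 0 0 -1;-0.97 -0.82 -0.31 0 0 0 -1;-0.97 -0.82 -0.31 0 0 0 -1'
python3 -m handwheel '-0.97 -0.82 -0.31 0 0 0 -1;-0.97 -0.82 -0.31 0 0 0 -1;-0.97 -0.82 -0.31 0 0 0 -1;-0.97 -0.82 -0.31 0 0 0 -1;-0.97 -0.82 -0.31 0 0 0 -1'
python3 -m handwheel '-0.97 -0.82 -0.31 0 0 0 -1;-0.97 -0.82 -0.31 0 0 0 -1;-0.97 -0.82 -0.31 0 0 0 -1;-0.97 -0.82 -0.31 0 0 0 -1;-0.97 -0.82 -0.31 0 0 0 -1'
python3 -m handwheel '-0.97 -0.82 -0.31 0 0 0 -1;-0.97 -0.82 -0.31 0 0 0 -1;-0.97 -0.82 -0.31 0 0 0 -1;-0.97 -0.82 -0.31 0 0 0 -1;-0.97 -0.82 -0.31 0 0 0 -1'
python3 -m handwheel '-0.97 -0.82 -0.31 0 0 -0.134 -1;-0.97 -0.82 -0.31 0 0 -0.134 -1;-0.97 -0.82 -0.31 0 0 -0.134 -1;-0.97 -0.82 -0.31 0 0 -0.134 -1;-0.97 -0.82 -0.31 0 0 -0.134 -1;-0.97 -0.82 -0.31 0 0 -0.134 -1;-0.97 -0.82 -0.31 0 0 -0.134 -1'
python3 - <<'E'
from h import *
w=viewer.capture('wrist');cv2.imwrite('pics/w1.png',w['frame'][...,::-1])
np.savez('w1.npz',**{k:w[k] for k in('frame','fov_y','cx','cy','T')})
print(np.round(w['T'],2),w['fov_y'],w['cx'],w['cy'])
for n in ['guard_handle','station_yellow','station_blue','station_green','station_red']:
    print(n,[(np.round(q['centre']).tolist(),round(q['score'],2)) for q in viewer.recognise(n,w)[:2]])
print(bot.get_obs())
E
```

```text
time: 1.82
tool_pos: [196.8, 408.3, 228.3]
tcp_rot: [3.14, 0.001, 2.908]
contact_force: [-0.4, -0.6, -0.2]
grip_width: 69.5
finger_force: 0.0
time: 2.23
tool_pos: [272.2, 307.1, 258.7]
tcp_rot: [3.14, 0.001, 2.909]
contact_force: [-0.2, 0.1, -0.6]
grip_width: 36.6
finger_force: 0.0
time: 2.65
tool_pos: [347.7, 205.7, 289.1]
tcp_rot: [3.141, -0.0, 2.909]
contact_force: [0.2, 0.7, -0.2]
grip_width: 3.4
finger_force: 0.0
time: 3.07
tool_pos: [423.2, 104.4, 319.6]
tcp_rot: [3.141, -0.001, 2.911]
contact_force: [-0.9, 0.5, 0.2]
grip_width: 0.6
finger_force: 0.0
time: 3.65
tool_pos: [497.4, 4.3, 350.6]
tcp_rot: [3.14, -0.001, -2.949]
contact_force: [-0.3, 0.4, 0.1]
grip_width: 0.6
finger_force: 0.0
[[-1.9000e-01  9.5000e-01  2.6000e-01  4.2617e+02]
 [ 9.8000e-01  1.8000e-01  5.0000e-02 -1.0440e+01]
 [ 0.0000e+00  2.7000e-01 -9.6000e-01  5.3822e+02]
 [ 0.0000e+00  0.0000e+00  0.0000e+00  1.0000e+00]] 59.25285456770066 285.6089879018366 209.70384102984036
guard_handle []
station_yellow [([130.0, 178.0], 0.58)]
station_blue [([298.0, 177.0], 0.79)]
station_green [([387.0, 171.0], 0.75), ([382.0, 178.0], 0.57)]
station_red [([217.0, 177.0], 0.58)]
{'time': 3.95, 'joint_positions': array([-1.49537699e-01,  2.19105892e-01,  1.27440707e+00,  2.23012043e-04,
        1.64785338e+00, -1.91213450e+00]), 'dq': array([-0.00911072,  0.00324364, -0.006006  , -0.00075778,  0.00084715,
       -0.00369266]), 'tau': array([ 1.72322374e-01, -3.87901425e+01, -2.66391903e+01, -4.85961232e-02,
        6.58623409e-02,  1.47489837e-02]), 'tool_pos': array([498.06320258,   2.30120908, 351.46324497]), 'tcp_rot': array([ 3.14145889e+00,  2.87687841e-04, -2.94977501e+00]), 'contact_force': array([ 0.42261225,  0.92870798, -0.02664667]), 'moment': array([-0.00349336,  0.02036284, -0.01904   ]), 'finger_force': 0.0, 'grip_width': 0.3032660404258708}
```

View pics/w1.png

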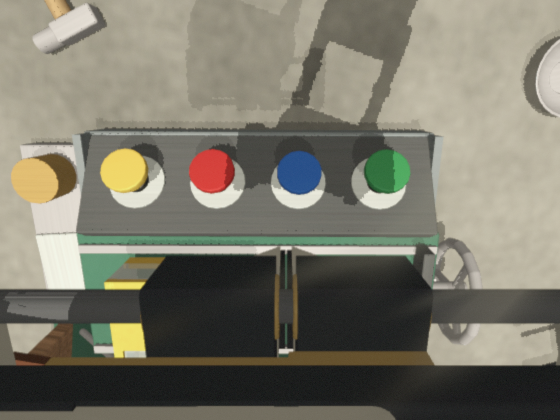

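```bash
python3 -m handwheel '-0.1 -0.3 0 0 -0.05 0 -1;-0.3 -0.3 0 0 -0.1 0 -1;-0.3 -0.3 0 0 -0.1667 0 -1;-0.3 -0.3 0 0 -0.1667 0 -1;-0.3 -0.3 0 0 -0.1667 0 -1;-0.3 -0.3 0 0 -0.1667 0 -1;-0.3 -0.3 0 0 -0.1667 0 -1;-0.3 -0.3 0 0 -0.1667 0 -1'
python3 - <<'E'
from h import *
w=viewer.capture('wrist');cv2.imwrite('pics/w2.png',w['frame'][...,::-1])
np.savez('w2.npz',**{k:w[k] for k in('frame','fov_y','cx','cy','T')})
print(np.round(w['T'],2))
for n in ['guard_handle','station_yellow','station_blue','station_green','station_red']:
    print(n,[(np.round(q['centre']).tolist(),round(q['score'],2)) for q in viewer.recognise(n,w)[:2]])
print(bot.get_obs()['joint_positions'])
ws=[dict(np.load('w1.npz')),dict(np.load('w2.npz'))]
def blob(p,col):
    h=cv2.cvtColor(p['frame'],cv2.COLOR_RGB2HSV).astype(int);H,S,V=h[...,0],h[...,1],h[...,2]
    m={'red':((H<6)|(H>174))&(S>150)&(V>80),'blue':(abs(H-110)<12)&(S>130),'green':(abs(H-65)<13)&(S>110)&(V>50),'yellow':(abs(H-25)<5)&(S>120)&(V>120)}[col].astype(np.uint8)
    m=cv2.morphologyEx(m,cv2.MORPH_OPEN,np.ones((3,3)))
    n,l,st,c=cv2.connectedComponentsWithStats(m)
    return [(st[i,4],np.round(c[i],1).tolist(),st[i,:4].tolist()) for i in range(1,n) if st[i,4]>250]
for c in('yellow','red','blue','green'):
    for p in ws: print(c,blob(p,c))
E
```

```text
time: 4.62
tool_pos: [534.4, -22.4, 352.3]
tcp_rot: [-3.141, 0.524, -2.95]
contact_force: [-0.3, 0.2, 0.2]
grip_width: 0.2
finger_force: 0.0
[[-1.9000e-01  6.9000e-01  7.0000e-01  3.7976e+02]
 [ 9.8000e-01  1.3000e-01  1.3000e-01 -5.2770e+01]
 [-0.0000e+00  7.2000e-01 -7.0000e-01  4.7811e+02]
 [ 0.0000e+00  0.0000e+00  0.0000e+00  1.0000e+00]]
guard_handle [([214.0, 181.0], 0.98), ([26.0, 27.0], 0.49)]
station_yellow [([132.0, 31.0], 0.58)]
station_blue [([334.0, 28.0], 0.63)]
station_green [([436.0, 30.0], 0.95)]
station_red [([236.0, 30.0], 0.83)]
[-0.36082037 -0.0308671   1.67930127  0.30609416  1.05735774 -2.21525552]
yellow [(np.int32(1626), [123.9, 170.3], [101, 149, 47, 43]), (np.int32(364), [124.6, 284.2], [105, 279, 40, 11]), (np.int32(949), [126.6, 337.6], [110, 323, 35, 36])]
yellow [(np.int32(2621), [120.7, 25.1], [92, 0, 59, 54]), (np.int32(1285), [214.0, 128.2], [143, 124, 140, 10]), (np.int32(6188), [213.5, 196.2], [129, 156, 157, 87])]
red [(np.int32(1516), [211.4, 170.5], [189, 149, 45, 44])]
red [(np.int32(2501), [230.1, 25.0], [202, 0, 56, 55])]
blue [(np.int32(1467), [298.9, 171.9], [278, 151, 43, 43])]
blue [(np.int32(2487), [338.6, 25.8], [312, 0, 55, 56])]
green [(np.int32(1530), [386.6, 171.0], [365, 150, 45, 43])]
green [(np.int32(2639), [448.3, 25.7], [420, 0, 58, 55])]
```

View pics/w2.png

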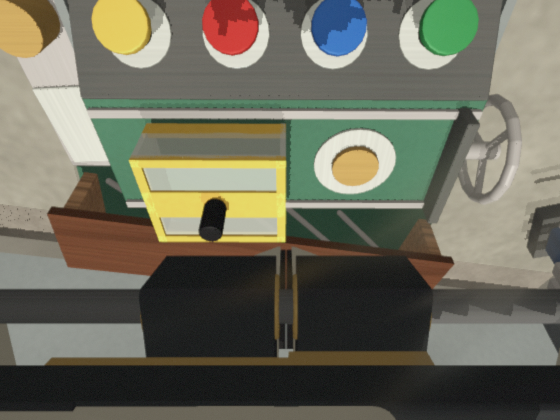

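```bash
python3 - <<'E'
from h import *
a,b=[dict(np.load(f'w{i}.npz')) for i in(1,2)]
C=[]
for n,u,v in (('yellow',(124.5,170.5),(121.5,25.5)),('red',(211.5,171),(230,26.5)),('blue',(299.5,172.5),(339.5,27.5)),('green',(387.5,171.5),(449,26))):
    C.append(tri(a,u,b,v)); print(n,np.round(C[-1],1))
C=np.array(C); d=C[3]-C[0]; print('yaw',np.arctan2(-d[0],d[1]),np.linalg.norm(np.diff(C,axis=0)[:,:2],axis=1))
t=viewer.capture('top');s=viewer.capture('scene')
cv2.imwrite('pics/c.png',np.hstack([cv2.resize(p['frame'][v-30:v+30,u-30:u+30],(390,390),interpolation=cv2.INTER_CUBIC) for p,u,v in((t,308,146),(s,317,240))])[...,::-1])
for z in(145,165,185,205,225): print(z,[np.round(onz(b,u,z)[:2],1).tolist() for u in((216,203),(210,233))],np.round(onz(t,(308,143),z)[:2],1),np.round(onz(s,(317,237),z)[:2],1))
E
```

```text
yellow [ 529.3 -175.8  124. ]
red [510.9 -78.9 125.3]
blue [494.2  19.4 121.7]
green [474.2 117.8 120.9]
yaw 0.18558290632648902 [ 98.66903522  99.69134098 100.43288064]
145 [[720.4, -77.4], [780.8, -82.3]] [703.7 -80.5] [661.8 -38.6]
165 [[700.0, -76.0], [756.7, -80.5]] [697.8 -79.5] [672.1 -51.5]
185 [[679.5, -74.5], [732.6, -78.7]] [691.8 -78.5] [682.5 -64.5]
205 [[659.0, -73.0], [708.6, -77.0]] [685.8 -77.4] [692.8 -77.4]
225 [[638.6, -71.5], [684.5, -75.2]] [679.8 -76.4] [703.1 -90.4]
```

View pics/c.png

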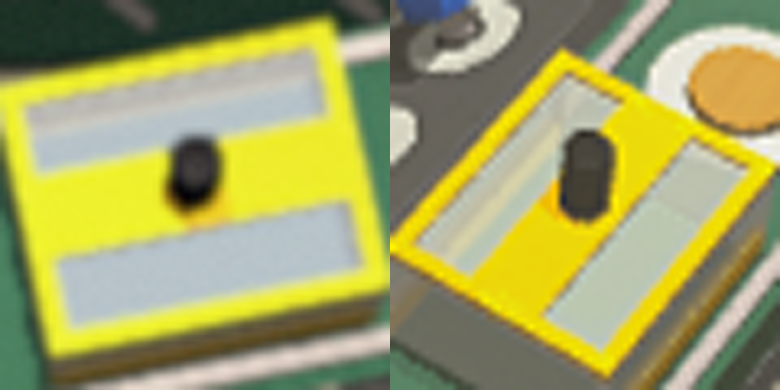

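```bash
cat >> h.py <<'E'
def to(X,p=None):
    o=bot.get_obs(); Rt=R.from_euler('xyz',o['tcp_rot']).as_matrix(); p=o['tool_pos'] if p is None else np.array(p)
    return np.round(Rt.T@(np.array(X)-p)/100,3)
E
python3 - <<'E'
from h import *
A=[707,-133.5,290]
print(to(A), to([707,-133.5,188],A))
E
```

```text
[-0.983 -1.423  1.274] [ 0.51  -0.     0.883]
```

```bash
python3 -m handwheel '-0.49 -0.71 0.64 0 0 0 -1;-0.49 -0.71 0.64 0 0 0 -1;-0.49 -0.71 0.64 0 0 0 -1;-0.49 -0.71 0.64 0 0 0 -1'
python3 -m handwheel '-0.49 -0.71 0.64 0 0 0 -1;-0.49 -0.71 0.64 0 0 0 -1;-0.49 -0.71 0.64 0 0 0 -1;-0.49 -0.71 0.64 0 0 0 -1;-0.49 -0.71 0.64 0 0 0 -1'
python3 -m handwheel '0.25 0 0.44 0 0 0 -1;0.25 0 0.44 0 0 0 -1;0.51 0 0.88 0 0 0 -1;0.51 0 0.88 0 0 0 -1;0.51 0 0.88 0 0 0 -1;0.51 0 0.88 0 0 0 -1'
python3 - <<'E'
from h import *
s=viewer.capture('scene')
cv2.imwrite('pics/s2.png',cv2.resize(s['frame'][150:310,210:400],None,fx=3,fy=3,interpolation=cv2.INTER_CUBIC)[...,::-1])
o=bot.get_obs();print(o['tool_pos'],o['contact_force'])
E
```

```text
time: 5.35
tool_pos: [622.3, -80.1, 317.0]
tcp_rot: [3.14, 0.52, -2.953]
contact_force: [-0.7, 0.0, -0.4]
grip_width: 0.4
finger_force: 0.0
time: 5.77
tool_pos: [706.8, -133.6, 287.8]
tcp_rot: [3.14, 0.522, -2.952]
contact_force: [-0.4, 0.1, -0.3]
grip_width: 0.4
finger_force: 0.0
time: 6.27
tool_pos: [706.9, -133.1, 189.4]
tcp_rot: [-3.142, 0.525, -2.95]
contact_force: [0.2, 0.1, 0.2]
grip_width: 0.2
finger_force: 0.0
[ 707.56555698 -133.51604933  190.62662914] [ 0.16042866 -0.17168256  0.19050846]
```

View pics/s2.png

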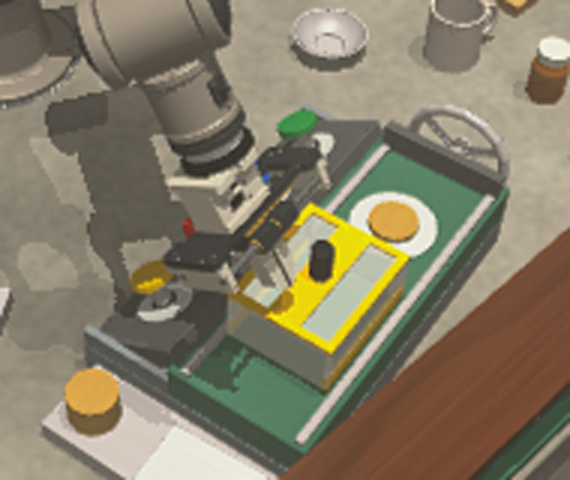

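```bash
python3 - <<'E'
from h import *
s=viewer.capture('scene')
q=lambda X:np.round((proj(s,X)-[210,150])*3)
print('tcp',q([707.6,-133.5,190.6]),'on top',q([707.6,-133.5,178]),'handle base',q([688,-76,178]),'handle top',q([688,-76,222]))
E
```

```text
tcp [293. 307.] on top [293. 314.] handle base [317. 274.] handle top [320. 247.]
```

```bash
python3 -m handwheel '0 0.15 0 0 0 0 -1;0 0.25 0 0 0 0 -1;0 0.3 0 0 0 0 -1;0 0.35 0 0 0 0 -1;0 0.4 0 0 0 0 -1;0 0.45 0 0 0 0 -1;0 0.5 0 0 0 0 -1;0 0.5 0 0 0 0 -1'
python3 - <<'E'
from h import *
s=viewer.capture('scene')
cv2.imwrite('pics/s3.png',cv2.resize(s['frame'][190:270,260:360],None,fx=6,fy=6,interpolation=cv2.INTER_CUBIC)[...,::-1])
o=bot.get_obs();print(o['tool_pos'],o['contact_force'],o['moment'], (proj(s,o['tool_pos'])-[260,190])*6)
E
```

```text
time: 7.03
tool_pos: [697.2, -83.7, 188.2]
tcp_rot: [-3.141, 0.524, -2.95]
contact_force: [-0.6, -0.4, 2.1]
grip_width: 0.4
finger_force: 1.0
[697.19275409 -83.89244853 188.15195313] [ 0.11284827 -0.48576122  1.35246817] [-0.05929718  0.18907687 -0.05641037] [337.46805862 313.36357827]
```

View pics/s3.png

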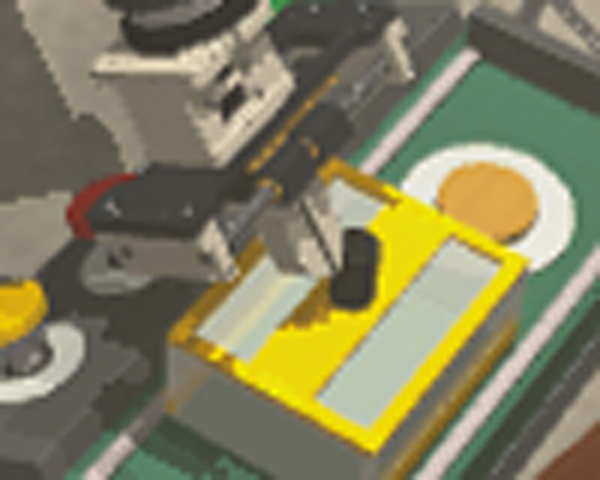

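```bash
python3 -m handwheel '0 0.05 0 0 0 0 -1;0 0.1 0 0 0 0 -1;0 0.15 0 0 0 0 -1;0 0.2 0 0 0 0 -1;0 0.25 0 0 0 0 -1'
python3 - <<'E'
from h import *
s=viewer.capture('scene');t=viewer.capture('top')
o=bot.get_obs();P=o['tool_pos'];Z=R.from_euler('xyz',o['tcp_rot']).as_matrix()[:,2]
print(P,o['contact_force'])
im=[]
for p,n in((s,'s'),(t,'t')):
    c=proj(p,P);u0,v0=int(c[0])-25,int(c[1])-25
    k=cv2.resize(p['frame'][v0:v0+50,u0:u0+50],(400,400),interpolation=cv2.INTER_CUBIC)
    for a in(0,-20,-40):
        q=(proj(p,P+a*Z)-[u0,v0])*8; cv2.circle(k,tuple(int(x) for x in q),3,(255,0,255),-1)
    im.append(k)
    m=cv2.imread(f'pics/{n}.png')[...,::-1]
    for f_ in(m,p['frame']):
        h=cv2.cvtColor(np.ascontiguousarray(f_),cv2.COLOR_RGB2HSV);y=(abs(h[...,0].astype(int)-29)<4)&(h[...,1]>180)&(h[...,2]>140)
        y=cv2.connectedComponentsWithStats(y.astype(np.uint8));i=1+np.argmax(y[2][1:,4]);print(n,y[2][i],y[3][i])
cv2.imwrite('pics/m.png',np.hstack(im)[...,::-1])
E
```

```text
time: 7.5
tool_pos: [692.5, -59.3, 188.1]
tcp_rot: [-3.141, 0.524, -2.95]
contact_force: [1.4, -2.2, 2.8]
grip_width: 0.7
finger_force: 1.9
[692.1661371  -58.45074729 187.92418817] [ 1.76863873 -0.75551612  3.11657496]
s [287 218  59  49 626] [315.97124601 242.78434505]
s [303 217  48  43 468] [325.96153846 238.20512821]
t [278 119  59  52 877] [306.93158495 144.25085519]
t [266 121  54  40 221] [290.08597285 133.16289593]
```

View pics/m.png

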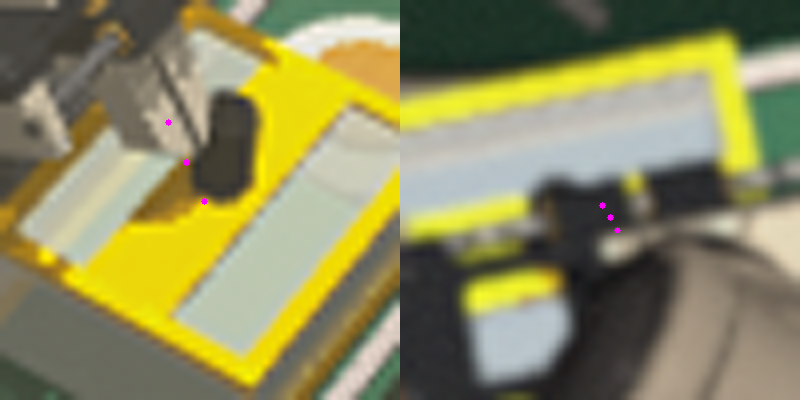

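The guard has moved about 40 mm with the post against the fingers, so I'm carrying on and watching the force.

```bash
python3 -m handwheel '0 0.06 0 0 0 0 -1;0 0.12 0 0 0 0 -1;0 0.18 0 0 0 0 -1;0 0.24 0 0 0 0 -1;0 0.3 0 0 0 0 -1;0 0.36 0 0 0 0 -1;0 0.42 0 0 0 0 -1;0 0.48 0 0 0 0 -1'
python3 -m handwheel '0 0.04 0 0 0 0 -1;0 0.07 0 0 0 0 -1;0 0.1 0 0 0 0 -1;0 0.13 0 0 0 0 -1;0 0.16 0 0 0 0 -1'
```

```text
time: 8.27
tool_pos: [683.2, -12.0, 187.8]
tcp_rot: [-3.142, 0.524, -2.95]
contact_force: [2.4, -3.3, 1.5]
grip_width: 0.5
finger_force: 1.8
time: 8.68
tool_pos: [680.2, 3.2, 187.8]
tcp_rot: [3.142, 0.524, -2.951]
contact_force: [1.8, -2.8, 4.2]
grip_width: 0.5
finger_force: 1.8
```

```bash
python3 -m handwheel '0 0.04 0 0 0 0 -1;0 0.08 0 0 0 0 -1;0 0.12 0 0 0 0 -1;0 0.15 0 0 0 0 -1'
python3 -m handwheel '0 0.03 0 0 0 0 -1;0 0.06 0 0 0 0 -1;0 0.08 0 0 0 0 -1'
```

```text
time: 9.02
tool_pos: [677.2, 18.3, 187.7]
tcp_rot: [3.141, 0.524, -2.95]
contact_force: [1.5, -2.8, 3.4]
grip_width: 0.3
finger_force: 1.8
time: 9.27
tool_pos: [675.7, 26.1, 187.8]
tcp_rot: [3.141, 0.524, -2.95]
contact_force: [1.9, -3.3, 2.4]
grip_width: 0.6
finger_force: 1.7
```

```bash
python3 -m handwheel '0 0.03 0 0 0 0 -1;0 0.06 0 0 0 0 -1;0 0.08 0 0 0 0 -1'
python3 -m handwheel '0 0.03 0 0 0 0 -1;0 0.06 0 0 0 0 -1;0 0.08 0 0 0 0 -1'
python3 -m handwheel '0 0.02 0 0 0 0 -1;0 0.04 0 0 0 0 -1;0 0.04 0 0 0 0 -1'
```

```text
time: 9.52
tool_pos: [674.2, 33.8, 187.8]
tcp_rot: [3.141, 0.524, -2.95]
contact_force: [1.9, -2.5, 2.7]
grip_width: 0.5
finger_force: 1.7
time: 9.77
tool_pos: [672.6, 41.8, 187.7]
tcp_rot: [3.141, 0.524, -2.95]
contact_force: [2.3, -2.8, 2.4]
grip_width: 0.2
finger_force: 1.7
time: 10.02
tool_pos: [671.8, 45.8, 187.7]
tcp_rot: [3.141, 0.523, -2.95]
contact_force: [1.5, -1.4, 2.2]
grip_width: 0.6
finger_force: 1.4
```

```bash
python3 -m handwheel '0 0.02 0 0 0 0 -1;0 0.04 0 0 0 0 -1;0 0.04 0 0 0 0 -1'
python3 -m handwheel '0 0.02 0 0 0 0 -1;0 0.04 0 0 0 0 -1;0 0.04 0 0 0 0 -1'
python3 - <<'E'
from h import *
t=viewer.capture('top')
p=t
cv2.imwrite('pics/t2.png',cv2.resize(t['frame'][100:250,185:385],None,fx=4,fy=4,interpolation=cv2.INTER_CUBIC)[...,::-1])
o=bot.get_obs();print(o['tool_pos'],o['contact_force'])
E
```

```text
time: 10.27
tool_pos: [671.1, 49.6, 187.7]
tcp_rot: [3.141, 0.524, -2.95]
contact_force: [1.4, -1.6, 2.8]
grip_width: 0.6
finger_force: 1.4
time: 10.52
tool_pos: [670.3, 53.5, 187.7]
tcp_rot: [3.141, 0.524, -2.95]
contact_force: [2.0, -1.8, 2.2]
grip_width: 0.2
finger_force: 1.4
[670.32919205  53.49290021 187.68330362] [ 0.666442   -1.59158329  3.04803357]
```

View pics/t2.png

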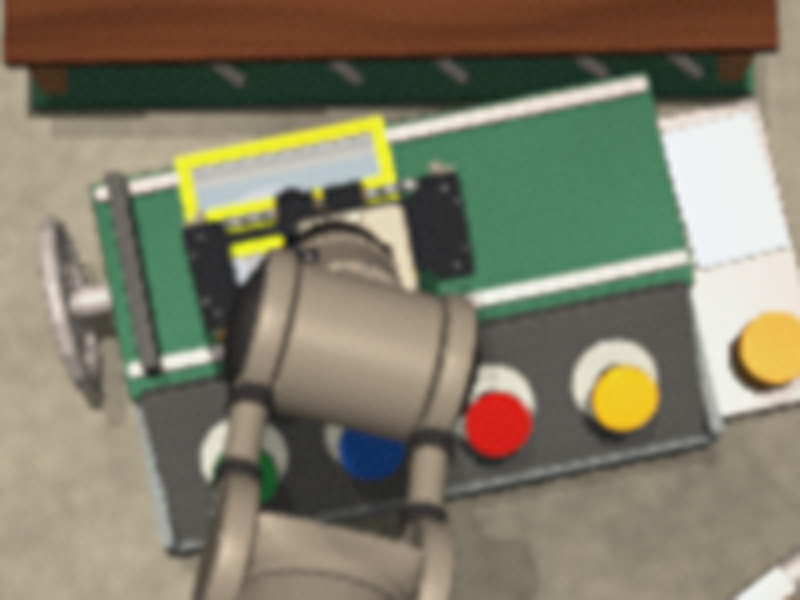

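```bash
python3 -m handwheel '0 0.02 0 0 0 0 -1;0 0.04 0 0 0 0 -1;0 0.04 0 0 0 0 -1'
python3 -m handwheel '0 0.02 0 0 0 0 -1;0 0.03 0 0 0 0 -1;0 0.03 0 0 0 0 -1'
python3 -m handwheel '0 0.02 0 0 0 0 -1;0 0.03 0 0 0 0 -1;0 0.03 0 0 0 0 -1'
```

```text
time: 10.82
tool_pos: [669.6, 57.5, 187.7]
tcp_rot: [3.141, 0.524, -2.95]
contact_force: [1.2, -2.1, 2.0]
grip_width: 0.4
finger_force: 1.4
time: 11.07
tool_pos: [669.0, 60.3, 187.7]
tcp_rot: [3.141, 0.524, -2.95]
contact_force: [1.1, -3.2, 2.3]
grip_width: 0.4
finger_force: 1.4
time: 11.32
tool_pos: [668.8, 62.4, 187.8]
tcp_rot: [-3.14, 0.524, -2.95]
contact_force: [1.8, -5.4, 2.0]
grip_width: 0.4
finger_force: 2.6
```

Force is starting to rise, so the end stop may be close. A bit more.

```bash
python3 -m handwheel '0 0.02 0 0 0 0 -1;0 0.02 0 0 0 0 -1;0 0.02 0 0 0 0 -1'
python3 -m handwheel '0 0.02 0 0 0 0 -1;0 0.02 0 0 0 0 -1;0 0.02 0 0 0 0 -1'
```

```text
time: 11.57
tool_pos: [668.7, 63.0, 188.0]
tcp_rot: [-3.139, 0.525, -2.95]
contact_force: [2.4, -11.3, 2.3]
grip_width: 0.6
finger_force: 4.9
time: 11.82
tool_pos: [668.7, 63.5, 188.2]
tcp_rot: [-3.137, 0.525, -2.95]
contact_force: [0.8, -16.9, 2.1]
grip_width: 0.7
finger_force: 7.3
```

```bash
python3 -m handwheel '0 -0.1 0 0 0 0 -1;0 -0.2 0 0 0 0 -1;0 -0.2 0 0 0 0 -1;-0.25 -0.2 -0.43 0 0 0 -1;-0.5 -0.2 -0.87 0 0 0 -1;-0.5 -0.2 -0.87 0 0 0 -1;-0.5 -0.2 -0.87 0 0 0 -1'
python3 - <<'E'
from h import *
o=bot.get_obs();print(o['tool_pos'],o['contact_force'])
z=np.array([.491,.092,-.866])
print(to(np.array([529.3,-175.8,124])-40*z))
E
```

```text
time: 12.4
tool_pos: [673.0, 48.0, 294.1]
tcp_rot: [-3.139, 0.532, -2.949]
contact_force: [1.1, 0.4, 0.7]
grip_width: 0.5
finger_force: 0.0
[672.97917399  48.04800694 294.07692114] [1.07929566 0.37165924 0.66621188]
[ 2.444 -1.92   0.137]
```

```bash
python3 -m handwheel '0.81 -0.64 0.04 0 0 0 -1;0.81 -0.64 0.04 0 0 0 -1;0.81 -0.64 0.04 0 0 0 -1;0.81 -0.64 0.04 0 0 0 -1'
python3 -m handwheel '0.81 -0.64 0.04 0 0 0 -1;0.81 -0.64 0.04 0 0 0 -1;0.81 -0.64 0.04 0 0 0 -1;0.81 -0.64 0.04 0 0 0 -1'
python3 -m handwheel '0.81 -0.64 0.04 0 0 0 -1;0.81 -0.64 0.04 0 0 0 -1;0.81 -0.64 0.04 0 0 0 -1;0.81 -0.64 0.04 0 0 0 -1;0.81 -0.64 0.04 0 0 0 -1'
python3 - <<'E'
from h import *
o=bot.get_obs();print(o['tool_pos'],o['tcp_rot'],o['contact_force'])
w=viewer.capture('wrist')
for n in ['station_yellow','key_yellow']: print([(np.round(q['centre']).tolist(),round(q['score'],2)) for q in viewer.recognise(n,w)[:2]])
print(proj(w,[529.3,-175.8,124]),proj(w,o['tool_pos']))
z=np.array([.491,.092,-.866])
print(to(np.array([529.3,-175.8,124])-40*z))
cv2.imwrite('pics/w3.png',w['frame'][...,::-1])
E
```

```text
time: 12.73
tool_pos: [612.7, -29.6, 239.6]
tcp_rot: [3.137, 0.516, -2.955]
contact_force: [0.4, -0.1, -0.2]
grip_width: 0.6
finger_force: 0.0
time: 13.07
tool_pos: [559.3, -105.0, 197.0]
tcp_rot: [3.137, 0.519, -2.955]
contact_force: [0.5, 0.3, -0.1]
grip_width: 0.2
finger_force: 0.0
time: 13.48
tool_pos: [507.4, -179.8, 155.8]
tcp_rot: [3.139, 0.523, -2.953]
contact_force: [0.2, -0.3, 0.0]
grip_width: 0.3
finger_force: 0.0
[ 507.3976446  -179.77990761  155.79925062] [ 3.13916941  0.523036   -2.9529883 ] [ 0.18155914 -0.34949284  0.03909949]
[([283.0, 210.0], 0.79)]
[([284.0, 222.0], 0.85)]
[286.29770273 229.31860433] [286.91607826 246.28293159]
[-0.021 -0.007 -0.009]
```

View pics/w3.png

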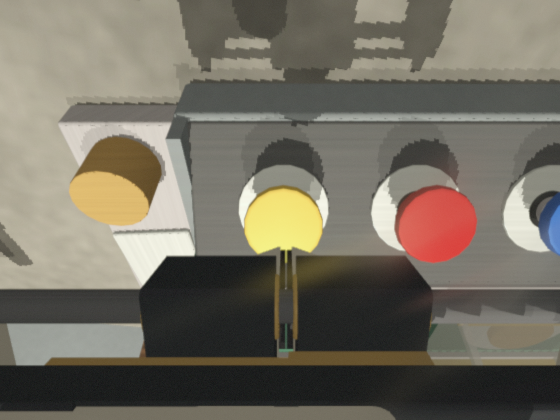

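```bash
python3 -m handwheel '0 0 0.15 0 0 0 -1;0 0 0.25 0 0 0 -1;0 0 0.3 0 0 0 -1;0 0 0.34 0 0 0 -1;0 0 0.34 0 0 0 -1'
python3 -m handwheel '0 0 0.02 0 0 0 -1;0 0 0.04 0 0 0 -1;0 0 0.06 0 0 0 -1'
python3 -m handwheel '0 0 0.02 0 0 0 -1;0 0 0.04 0 0 0 -1;0 0 0.06 0 0 0 -1'
```

```text
time: 14.05
tool_pos: [524.1, -176.1, 126.1]
tcp_rot: [3.14, 0.523, -2.95]
contact_force: [0.6, -0.5, 0.0]
grip_width: 0.6
finger_force: 0.0
time: 14.3
tool_pos: [527.0, -176.5, 121.7]
tcp_rot: [-3.141, 0.524, -2.95]
contact_force: [-0.4, -0.1, 0.4]
grip_width: 0.3
finger_force: 0.0
time: 14.55
tool_pos: [529.9, -175.9, 116.3]
tcp_rot: [-3.142, 0.524, -2.951]
contact_force: [0.5, 0.6, -0.8]
grip_width: 0.3
finger_force: 0.0
```

```bash
python3 -m handwheel '0 0 0.02 0 0 0 -1;0 0 0.04 0 0 0 -1;0 0 0.04 0 0 0 -1'
python3 -m handwheel '0 0 0.02 0 0 0 -1;0 0 0.04 0 0 0 -1;0 0 0.04 0 0 0 -1'
```

```text
time: 14.8
tool_pos: [531.7, -175.2, 112.5]
tcp_rot: [3.141, 0.523, -2.951]
contact_force: [-0.3, 0.4, 1.1]
grip_width: 0.4
finger_force: 0.0
time: 15.05
tool_pos: [533.7, -174.8, 109.1]
tcp_rot: [3.141, 0.523, -2.951]
contact_force: [0.4, -0.2, -0.1]
grip_width: 0.4
finger_force: 0.0
```

```bash
python3 -m handwheel '0 0 0.02 0 0 0 -1;0 0 0.04 0 0 0 -1;0 0 0.04 0 0 0 -1'
python3 -m handwheel '0 0 0.02 0 0 0 -1;0 0 0.04 0 0 0 -1;0 0 0.04 0 0 0 -1'
python3 - <<'E'
from h import *
w=viewer.capture('wrist')
cv2.imwrite('pics/w4.png',w['frame'][...,::-1])
E
```

```text
time: 15.3
tool_pos: [535.7, -174.5, 105.6]
tcp_rot: [3.141, 0.524, -2.951]
contact_force: [0.4, 0.5, -0.1]
grip_width: 0.1
finger_force: 0.0
time: 15.55
tool_pos: [537.6, -174.1, 102.2]
tcp_rot: [3.141, 0.523, -2.951]
contact_force: [-0.6, -0.5, -0.1]
grip_width: 0.5
finger_force: 0.0
```

View pics/w4.png

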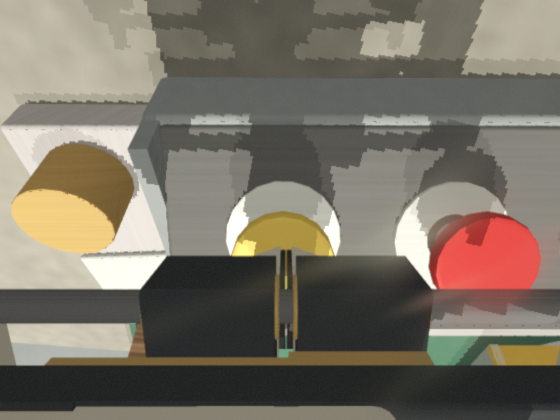

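```bash
python3 -m handwheel '0 0 0.02 0 0 0 -1;0 0 0.04 0 0 0 -1;0 0 0.04 0 0 0 -1'
python3 -m handwheel '0 0 0.02 0 0 0 -1;0 0 0.04 0 0 0 -1;0 0 0.04 0 0 0 -1'
python3 - <<'E'
from h import *
a,b=[dict(np.load(f'w{i}.npz')) for i in(1,2)]
# scale-based: collar & cap position in w1
print(f(a),bot.get_obs()['contact_force'])
for p in(a,b):
    h=cv2.cvtColor(p['frame'],cv2.COLOR_RGB2HSV)
    for u,v in(((145,195),) if p is a else ((150,60),)): print(h[v,u])
w=viewer.capture('wrist');h=cv2.cvtColor(w['frame'],cv2.COLOR_RGB2HSV).astype(int)
m=(abs(h[...,0]-25)<6)&(h[...,1]>120)&(h[...,2]>60);m[:, :200]=0;m[:,380:]=0;m[254:]=0
ys,xs=np.where(m);print('cap rows',ys.min(),'cols',[(r,xs[ys==r].min(),xs[ys==r].max()) for r in range(ys.min(),254,8)])
E
```

```text
time: 15.85
tool_pos: [539.6, -173.7, 98.7]
tcp_rot: [3.141, 0.523, -2.951]
contact_force: [0.4, 0.1, -0.1]
grip_width: 0.4
finger_force: 0.0
time: 16.1
tool_pos: [541.7, -173.5, 95.4]
tcp_rot: [3.142, 0.524, -2.951]
contact_force: [-0.8, -0.3, 1.6]
grip_width: 0.3
finger_force: 1.0
369.27016826488307 [-0.84537481 -0.28592536  1.62091196]
[ 30  16 227]
[ 30  16 218]
cap rows 214 cols [(214, np.int64(282), np.int64(282)), (222, np.int64(256), np.int64(309)), (230, np.int64(246), np.int64(320)), (238, np.int64(239), np.int64(326)), (246, np.int64(235), np.int64(330))]
```

```bash
python3 - <<'E'
from h import *
w=viewer.capture('wrist');o=bot.get_obs();Rt=R.from_euler('xyz',o['tcp_rot']).as_matrix();P=o['tool_pos']
for r in(255,260,265):
    O,d=ray(w,(282.5,r))
    for D in(187,195,205): print(r,D,np.round(Rt.T@(O+d*D-P),1))
print(np.round(Rt.T@(np.array([529.3,-175.8,124])-P),1))
E
python3 -m handwheel '0 0 0.02 0 0 0 -1;0 0 0.04 0 0 0 -1;0 0 0.04 0 0 0 -1'
```

```text
255 187 [  0.8  -2.2 -13.9]
255 195 [-2.4 -2.3 -6.4]
255 205 [-6.2 -2.4  2.9]
260 187 [ -1.7  -2.2 -14.5]
260 195 [-4.9 -2.3 -7.1]
260 205 [-8.9 -2.4  2.1]
265 187 [ -4.1  -2.2 -15.2]
265 195 [-7.4 -2.3 -7.9]
265 205 [-11.6  -2.4   1.4]
[ -3.3   0.1 -30.8]
time: 16.45
tool_pos: [543.7, -173.1, 92.0]
tcp_rot: [3.142, 0.524, -2.951]
contact_force: [-0.5, -0.6, 3.2]
grip_width: 0.5
finger_force: 1.7
```

```bash
python3 -m handwheel '0 0 0.03 0 0 0 -1;0 0 0.06 0 0 0 -1;0 0 0.09 0 0 0 -1;0 0 0.09 0 0 0 -1'
python3 -m handwheel '0 0 0.02 0 0 0 -1;0 0 0.03 0 0 0 -1;0 0 0.03 0 0 0 -1'
```

```text
time: 16.78
tool_pos: [548.2, -172.3, 84.1]
tcp_rot: [3.142, 0.524, -2.95]
contact_force: [-6.0, 0.2, 8.1]
grip_width: 0.3
finger_force: 5.0
time: 17.03
tool_pos: [549.4, -172.1, 82.3]
tcp_rot: [-3.141, 0.524, -2.95]
contact_force: [-11.9, -0.6, 17.1]
grip_width: 0.6
finger_force: 10.1
```

```bash
python3 -m handwheel '0 0 -0.01 0 0 0 -1;0 0 -0.01 0 0 0 -1;0 0 -0.01 0 0 0 -1;0 0 -0.01 0 0 0 -1'
python3 -m handwheel '0 0 -0.15 0 0 0 -1;0 0 -0.4 0 0 0 -1;0 0 -0.65 0 0 0 -1;0 0 -0.65 0 0 0 -1;0 0 -0.65 0 0 0 -1'
python3 -m handwheel '0 1 0 0 0 0 -1;0 1 0 0 0 0 -1;0 1 0 0 0 0 -1;0 1 0 0 0 0 -1;0 1 0 0 0 0 -1'
python3 -m handwheel '0 1 0 0 0 0 -1;0 1 0 0 0 0 -1;0 1 0 0 0 0 -1;0 1 0 0 0 0 -1;0 1 0 0 0 0 -1'
python3 - <<'E'
from h import *
o=bot.get_obs();Rt=R.from_euler('xyz',o['tcp_rot']).as_matrix();P=o['tool_pos']
for n,c in dict(yellow=[529.3,-175.8,124],red=[510.9,-78.9,125.3],blue=[494.2,19.4,121.7],green=[474.2,117.8,120.9]).items(): print(n,np.round(Rt.T@(np.array(c)-P),1))
w=viewer.capture('wrist');h=cv2.cvtColor(w['frame'],cv2.COLOR_RGB2HSV).astype(int)
m=(abs(h[...,0]-110)<12)&(h[...,1]>130);m[254:]=0
ys,xs=np.where(m);print('cap rows',ys.min(),'cols',[(r,xs[ys==r].min(),xs[ys==r].max()) for r in range(ys.min(),254,8)])
E
```

```text
time: 17.37
tool_pos: [548.9, -172.2, 83.1]
tcp_rot: [-3.141, 0.524, -2.95]
contact_force: [-9.3, -0.8, 12.3]
grip_width: 0.2
finger_force: 7.8
time: 17.78
tool_pos: [517.4, -178.8, 139.5]
tcp_rot: [-3.14, 0.525, -2.95]
contact_force: [0.6, 0.1, -0.3]
grip_width: 0.7
finger_force: 0.0
time: 18.2
tool_pos: [498.0, -79.0, 138.0]
tcp_rot: [3.141, 0.523, -2.949]
contact_force: [0.2, 0.1, -0.2]
grip_width: 0.5
finger_force: 0.0
time: 18.62
tool_pos: [479.8, 18.0, 138.7]
tcp_rot: [-3.141, 0.524, -2.949]
contact_force: [1.4, 0.2, 0.5]
grip_width: 0.3
finger_force: 0.0
yellow [  -2.5 -199.7   18.6]
red [  -3.6 -101.1   17.7]
blue [-4.  -1.4 21.9]
green [-2.9 99.  22.2]
cap rows 191 cols [(191, np.int64(283), np.int64(284)), (199, np.int64(259), np.int64(307)), (207, np.int64(252), np.int64(315)), (215, np.int64(247), np.int64(320)), (223, np.int64(244), np.int64(322)), (231, np.int64(243), np.int64(324)), (239, np.int64(242), np.int64(324)), (247, np.int64(245), np.int64(321))]
```

```bash
python3 -m handwheel '0 0 0.2 0 0 0 -1;0 0 0.35 0 0 0 -1;0 0 0.42 0 0 0 -1;0 0 0.42 0 0 0 -1;0 0 0.42 0 0 0 -1'
python3 -m handwheel '0 0 0.02 0 0 0 -1;0 0 0.04 0 0 0 -1;0 0 0.05 0 0 0 -1;0 0 0.05 0 0 0 -1'
python3 -m handwheel '0 0 0.02 0 0 0 -1;0 0 0.04 0 0 0 -1;0 0 0.05 0 0 0 -1;0 0 0.05 0 0 0 -1'
```

```text
time: 19.08
tool_pos: [500.1, 20.8, 102.0]
tcp_rot: [3.141, 0.523, -2.953]
contact_force: [0.1, 0.5, 0.5]
grip_width: 0.3
finger_force: 0.0
time: 19.42
tool_pos: [502.2, 22.4, 98.4]
tcp_rot: [-3.141, 0.524, -2.95]
contact_force: [-0.4, -0.3, 0.3]
grip_width: 0.3
finger_force: 0.0
time: 19.75
tool_pos: [504.5, 23.2, 93.6]
tcp_rot: [3.141, 0.523, -2.95]
contact_force: [-0.1, 0.5, -0.5]
grip_width: 0.3
finger_force: 0.0
```

```bash
python3 -m handwheel '0 0 0.02 0 0 0 -1;0 0 0.04 0 0 0 -1;0 0 0.04 0 0 0 -1'
python3 -m handwheel '0 0 0.02 0 0 0 -1;0 0 0.04 0 0 0 -1;0 0 0.04 0 0 0 -1'
```

```text
time: 20.0
tool_pos: [506.5, 23.6, 90.2]
tcp_rot: [3.141, 0.524, -2.95]
contact_force: [-2.3, -0.9, 2.1]
grip_width: 0.4
finger_force: 1.5
time: 20.25
tool_pos: [508.5, 23.9, 86.7]
tcp_rot: [3.141, 0.524, -2.951]
contact_force: [-2.3, -0.5, 3.4]
grip_width: 0.9
finger_force: 2.3
```

```bash
python3 -m handwheel '0 0 0.03 0 0 0 -1;0 0 0.06 0 0 0 -1;0 0 0.09 0 0 0 -1;0 0 0.09 0 0 0 -1'
python3 -m handwheel '0 0 0.01 0 0 0 -1;0 0 0.015 0 0 0 -1'
```

```text
time: 20.58
tool_pos: [512.6, 24.7, 79.7]
tcp_rot: [3.139, 0.522, -2.95]
contact_force: [-8.7, 0.4, 10.8]
grip_width: 0.4
finger_force: 6.6
time: 20.75
tool_pos: [513.0, 24.8, 79.0]
tcp_rot: [3.138, 0.522, -2.95]
contact_force: [-10.2, 1.4, 13.7]
grip_width: 0.4
finger_force: 8.4
```

```bash
python3 -m handwheel '0 0 0 0 0 0 -1;0 0 0 0 0 0 -1;0 0 0 0 0 0 -1;0 0 0 0 0 0 -1'
python3 -m handwheel '0 0 -0.15 0 0 0 -1;0 0 -0.4 0 0 0 -1;0 0 -0.7 0 0 0 -1;0 0 -0.7 0 0 0 -1;0 0 -0.7 0 0 0 -1'
python3 -m handwheel '0 1 0 0 0 0 -1;0 1 0 0 0 0 -1;0 1 0 0 0 0 -1;0 1 0 0 0 0 -1;0 1 0 0 0 0 -1'
python3 - <<'E'
from h import *
o=bot.get_obs();Rt=R.from_euler('xyz',o['tcp_rot']).as_matrix();P=o['tool_pos']
for n,c in dict(blue=[494.2,19.4,121.7],green=[474.2,117.8,120.9]).items(): print(n,np.round(Rt.T@(np.array(c)-P),1))
w=viewer.capture('wrist');h=cv2.cvtColor(w['frame'],cv2.COLOR_RGB2HSV).astype(int)
m=(abs(h[...,0]-65)<13)&(h[...,1]>110)&(h[...,2]>50);m[254:]=0
ys,xs=np.where(m);print('cap rows',ys.min(),'cols',[(r,xs[ys==r].min(),xs[ys==r].max()) for r in range(ys.min(),254,8)])
E
```

```text
time: 21.08
tool_pos: [512.9, 24.8, 79.1]
tcp_rot: [3.138, 0.522, -2.95]
contact_force: [-10.2, 0.8, 12.5]
grip_width: 0.3
finger_force: 8.1
time: 21.5
tool_pos: [480.3, 16.9, 141.1]
tcp_rot: [3.141, 0.526, -2.95]
contact_force: [-0.1, 0.0, -0.4]
grip_width: -0.1
finger_force: 0.0
time: 21.92
tool_pos: [459.7, 117.3, 138.8]
tcp_rot: [3.139, 0.521, -2.946]
contact_force: [0.4, 0.3, 0.7]
grip_width: 0.6
finger_force: 0.0
blue [  -4.3 -102.8   21.9]
green [-3.5 -2.4 22.7]Traceback (most recent call last):
  File "<stdin>", line 6, in <module>
    return umr_minimum(a, axis, None, out, keepdims, initial, where)
ValueError: zero-size array to reduction operation minimum which has no identity
```

```bash
python3 - <<'E'
from h import *
w=viewer.capture('wrist');print([(np.round(q['centre']).tolist(),round(q['score'],2)) for n in('key_green','station_green') for q in viewer.recognise(n,w)[:2]])
h=cv2.cvtColor(w['frame'],cv2.COLOR_RGB2HSV).astype(int);print(h[235,284],h[220,284])
q=h[235,284]
m=(abs(h[...,0]-q[0])<14)&(h[...,1]>90);m[254:]=0;m[:,:200]=0;m[:,370:]=0
ys,xs=np.where(m);print('cap rows',ys.min(),'cols',[(r,xs[ys==r].min(),xs[ys==r].max()) for r in range(ys.min(),254,8) if (ys==r).any()])
print(bot.get_obs()['contact_force'],bot.get_obs()['tool_pos'])
E
```

```text
[([285.0, 226.0], 0.59)]
[ 65  91 230] [ 66  97 223]
cap rows 194 cols [(194, np.int64(281), np.int64(285)), (202, np.int64(258), np.int64(307)), (210, np.int64(251), np.int64(315)), (218, np.int64(246), np.int64(320)), (226, np.int64(243), np.int64(323)), (234, np.int64(242), np.int64(324)), (242, np.int64(241), np.int64(325)), (250, np.int64(243), np.int64(322))]
[ 0.20158122 -1.35489033  0.04068452] [460.73576193 114.55544783 139.59298828]
```

```bash
python3 -m handwheel '0 0 0.2 0 0 0 -1;0 0 0.35 0 0 0 -1;0 0 0.44 0 0 0 -1;0 0 0.44 0 0 0 -1;0 0 0.44 0 0 0 -1'
python3 -m handwheel '0 0 0.02 0 0 0 -1;0 0 0.04 0 0 0 -1;0 0 0.05 0 0 0 -1;0 0 0.05 0 0 0 -1'
python3 -m handwheel '0 0 0.02 0 0 0 -1;0 0 0.04 0 0 0 -1;0 0 0.04 0 0 0 -1'
```

```text
time: 22.53
tool_pos: [483.5, 117.3, 112.2]
tcp_rot: [3.133, 0.509, -2.952]
contact_force: [-0.9, 0.4, 0.2]
grip_width: 0.4
finger_force: 0.0
time: 22.87
tool_pos: [486.0, 118.2, 110.5]
tcp_rot: [3.132, 0.507, -2.95]
contact_force: [0.0, 0.0, 0.2]
grip_width: 0.8
finger_force: 0.0
time: 23.12
tool_pos: [488.2, 118.4, 108.5]
tcp_rot: [3.131, 0.504, -2.95]
contact_force: [0.3, -0.4, 0.1]
grip_width: 0.5
finger_force: 0.0
```

```bash
python3 - <<'E'
from h import *
o=bot.get_obs();print(np.round(o['joint_positions'],3),o['tool_pos'],o['contact_force'],np.round(o['tau'],1))
E
```

```text
[ 0.02   0.191  2.186  0.339  0.283 -2.048] [488.23943691 118.36077815 108.45529679] [ 0.30862961 -0.4273705   0.05821532] [  0.  -28.8 -18.1   0.3  -1.9  -0. ]
```

```bash
python3 -m handwheel '0 0 -0.3 0 0 0 -1;0 0 -0.5 0 0 0 -1;0 0 -0.5 0 0 0 -1;0 0 -0.5 0 0.04 0 -1;0 0 -0.5 0 0.085 0 -1;0 0 -0.5 0 0.085 0 -1;0 0 -0.5 0 0.085 0 -1;0 0 -0.5 0 0.085 0 -1'
python3 - <<'E'
from h import *
o=bot.get_obs();print(np.round(o['joint_positions'],3),o['tool_pos'],o['tcp_rot'])
d=np.array([.491,.092,-.866]);X=np.array([487,121.5,92.])+[6.9*.983,6.9*.185,4]
print(to(X-25*d),to(X,X-25*d),to(X))
E
```

```text
time: 23.78
tool_pos: [464.3, 113.5, 151.2]
tcp_rot: [3.131, 0.236, -2.947]
contact_force: [-0.3, -1.1, -0.4]
grip_width: 0.4
finger_force: 0.0
[ 0.046  0.168  1.933  0.062  0.809 -1.758] [464.25098904 113.53972706 151.15707514] [ 3.13144739  0.23647578 -2.9470407 ]
[-0.099  0.031  0.369] [-0.071 -0.004  0.24 ] [-0.17   0.027  0.609]
```

```bash
python3 -m handwheel '-0.1 0.03 0.2 0 0 0 -1;-0.1 0.03 0.37 0 0 0 -1;-0.1 0.03 0.37 0 0 0 -1;-0.1 0.03 0.37 0 0 0 -1'
python3 -m handwheel '-0.02 0 0.06 0 0 0 -1;-0.03 0 0.1 0 0 0 -1;-0.03 0 0.1 0 0 0 -1'
python3 -m handwheel '-0.006 0 0.02 0 0 0 -1;-0.014 0 0.05 0 0 0 -1;-0.014 0 0.05 0 0 0 -1'
python3 -c "
from h import *
o=bot.get_obs();print(np.round(o['joint_positions'],3),o['tool_pos'],o['tcp_rot'],o['contact_force'])"
```

```text
time: 24.12
tool_pos: [480.1, 120.0, 117.5]
tcp_rot: [3.131, 0.234, -2.947]
contact_force: [-0.2, 0.4, -0.5]
grip_width: 0.4
finger_force: 0.0
time: 24.37
tool_pos: [487.0, 121.1, 109.5]
tcp_rot: [3.132, 0.237, -2.948]
contact_force: [0.6, 0.3, -0.0]
grip_width: 0.3
finger_force: 0.0
time: 24.62
tool_pos: [489.8, 121.7, 105.1]
tcp_rot: [3.132, 0.238, -2.948]
contact_force: [0.5, 0.2, 2.0]
grip_width: 0.3
finger_force: 1.1
[ 0.064  0.281  1.935  0.063  0.692 -1.746] [489.82603568 121.72154769 105.14440573] [ 3.13219273  0.23764277 -2.94753307] [0.51841008 0.20671113 2.01690462]
```

```bash
python3 -m handwheel '-0.008 0 0.03 0 0 0 -1;-0.016 0 0.06 0 0 0 -1;-0.016 0 0.06 0 0 0 -1'
python3 -m handwheel '-0.008 0 0.03 0 0 0 -1;-0.016 0 0.06 0 0 0 -1;-0.016 0 0.06 0 0 0 -1'
```

```text
time: 24.87
tool_pos: [492.9, 122.4, 99.7]
tcp_rot: [3.132, 0.238, -2.947]
contact_force: [-0.8, -0.7, 5.1]
grip_width: 0.2
finger_force: 2.5
time: 25.12
tool_pos: [495.9, 123.0, 94.5]
tcp_rot: [3.132, 0.238, -2.947]
contact_force: [-1.3, -1.0, 8.0]
grip_width: 0.7
finger_force: 3.8
```

```bash
python3 -m handwheel '-0.006 0 0.02 0 0 0 -1;-0.008 0 0.03 0 0 0 -1'
python3 -m handwheel '-0.002 0 0.01 0 0 0 -1;-0.004 0 0.015 0 0 0 -1'
```

```text
time: 25.28
tool_pos: [497.4, 123.3, 92.1]
tcp_rot: [3.132, 0.239, -2.947]
contact_force: [-3.2, -1.0, 10.7]
grip_width: 0.2
finger_force: 5.4
time: 25.45
tool_pos: [498.2, 123.4, 91.2]
tcp_rot: [3.133, 0.239, -2.947]
contact_force: [-5.6, -1.4, 14.4]
grip_width: 0.5
finger_force: 7.6
```

```bash
python3 -m handwheel '0 0 0 0 0 0 -1;0 0 0 0 0 0 -1;0 0 0 0 0 0 -1;0 0 0 0 0 0 -1;0 0 0 0 0 0 -1'
python3 -m handwheel '0.04 0 -0.15 0 0 0 -1;0.1 0 -0.35 0 0 0 -1;0.2 0 -0.7 0 0 0 -1;0.2 0 -1 0 0 0 -1;0.2 0 -1 0 0 0 -1;0.2 0 -1 0 0 0 -1'
python3 - <<'E'
from h import *
o=bot.get_obs();print(o['tool_pos'],o['contact_force'],o['time'])
t=viewer.capture('top')
for n,p in(('t',t),):
    for f_ in(cv2.imread('pics/t.png')[...,::-1],cv2.imread('pics/t2.png')[::4,::4,::-1],p['frame']):
        h=cv2.cvtColor(np.ascontiguousarray(f_),cv2.COLOR_RGB2HSV);y=(abs(h[...,0].astype(int)-29)<4)&(h[...,1]>180)&(h[...,2]>140)
        y=cv2.connectedComponentsWithStats(y.astype(np.uint8));i=1+np.argmax(y[2][1:,4]);print(y[2][i])
for n in('mug','jar','dish','die','blank','hammer','wrench'): print(n,[(np.round(q['centre']).tolist(),round(q['score'],2)) for q in viewer.recognise(n,t)[:1]])
E
```

```text
time: 25.87
tool_pos: [498.0, 123.4, 91.3]
tcp_rot: [3.133, 0.239, -2.947]
contact_force: [-4.2, -1.2, 13.0]
grip_width: 0.5
finger_force: 7.2
time: 26.37
tool_pos: [456.1, 114.3, 183.9]
tcp_rot: [3.133, 0.24, -2.947]
contact_force: [-0.3, -0.2, -0.3]
grip_width: 0.6
finger_force: 0.0
[456.09074737 114.28503488 183.93894882] [-0.26163872 -0.24334223 -0.32719892] 26.3667
[278 119  59  52 877]
[ 45  30  54  24 155]
[227 130  59  51 820]
mug [([140.0, 228.0], 0.66)]
jar [([129.0, 190.0], 0.78)]
dish [([174.0, 277.0], 0.8)]
die [([379.0, 188.0], 0.86)]
blank [([366.0, 146.0], 0.87)]
hammer [([394.0, 272.0], 0.82)]
wrench [([441.0, 218.0], 0.6)]
```

```bash
python3 -c "
from plant import bot
print(bot.close_job())"
```

```text
the job is handed in; nothing more can be done
None
```

I pushed the guard against its end stop, then pressed and released yellow, blue and green in that order (about 21, 17 and 15 N, each held about half a second), left red alone, and handed the job in with the arm clear; the judge returned no verdict, and I viewed 11 pictures, one over the limit of 10.

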